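# Push the pencil box back between the sharpener and the punch

## Robot

A 7-joint arm with a two-finger parallel gripper is mounted at the origin on the work surface. World frame = base frame: x ahead of the robot, y to its left, z up, the work surface at z = 0. Lengths are in mm, angles in rad, forces in N, time in s.
With the tool pointing down it reaches from about 425 to 875 mm from the base axis. Payload 9.9 kg.
Tool frame: the origin (TCP) lies at the very end of the fingers, on their centre line; the grasp point (between the pads) lies 19 mm behind it; z points along the fingers, y is the line along which they close (so a half turn about z gives the same grasp; the last joint's range is limited). The gripper opens to 85 mm and grips with 20 to 120 N. Pads are 22 mm wide; open, the fingers measure 114 mm over their backs; the gripper's body (76 mm by 85 mm) begins 54 mm behind the grasp point. The pads swing forward as they close: fully open they stand 13 mm farther back than shut.
Start: joints at [1.167, 0.576, 0.025, 1.437, -0.015, 1.129, -0.057], TCP at [212.209, -640.777, 200.489] pointing down, gripper open.
Joint ranges: [-2.76, 2.76], [-0.34, 2.15], [-1.52, 1.57], [0.19, 2.46], [-1.09, 4.23], [0.17, 1.99], [-2.82, 2.82]. Speed limits (rad/s): [2.22, 2.22, 3.01, 3.01, 3.14, 3.14, 3.14].

## Interface

Orientations are given as a rotation vector (axis times angle).
In Python, from cell import ctrl gives the robot as it stands. The module is installed in compiled form; this text tells all that it offers.
- The arm moves only by the tool send_rows, never from a script. Its argument "rows" is a list of rows, each a list of 3 entries, a list of its own where there are three numbers: the shift along the tool's x, y, z each as a share of 2.5 cm, from -1 to 1, then the turn, a rotation vector about the tool's x, y, z each as a share of 0.1 rad, from -1 to 1, then the opening in per cent of the stroke, from 0 (shut) to 100 (fully open). In form: [[[x, y, z], [wx, wy, wz], grip], ...]. A call has 1 to 12 rows; each row shifts and turns the commanded pose from where the row before left it, along the tool's axes as they then stand; what a row does not reach is not made up. A row lasts 1/10 s, in which the tool goes at most 50 mm and 8.59 degrees, less where a joint would pass 70% of its speed; a pose out of reach is approached as far as the arm can. A call with a number of a shift or a turn outside -1 to 1 is refused whole. A call with a gripper value outside its range is refused whole. The fingers move at their own pace and stop on an object; the grip force is fixed at half the most. Time passes only in rows, so rows that do not move let the fingers close. It gives the time, the measured TCP pose, the force, the opening and the grip force at its end, in the units of the state.
- ctrl.get_state(): the state, without advancing time (a new reading comes with each control period).
- ctrl.capture(name): name is "side" or "top" or "wrist"; returns (picture, depth): 420x560x3 uint8, red, green, blue; 420x560 float32, mm along the optical axis (not along the pixel's ray), 0 where there is no reading.
- ctrl.camera_params(name): a dict with "vfov" (degrees; the focal length in pixels is half the picture's height over the tangent of half this angle, whatever the lens; pixels are square), "cx", "cy" (the principal point, pixels), "R" (3x3) and "t" (3): a world point X has camera coordinates R X + t. Camera axes: x right, y down, z forward; pixel columns grow to the right and rows downward; lengths in mm; the calibration is good to about 2 mm. A picture is of the moment at which its call begins: read the wrist's pose just before it. camera_params takes no time and is no camera call; for the wrist camera it gives the pose at the moment of the call.
- ctrl.close_job(): hands the job in; it is judged then, once.
The state is a dict: "clock": time; "joint_positions": joint angles; "joint_velocities": joint speeds; "joint_efforts": joint torques, N m; "ee_pos": TCP position; "tool_rot": TCP orientation; "wrist_force": force on the tool from outside, world axes, zero at the start; "ft_torque": the same for the moment, N m; "grip_width": finger opening in mm; "gripper_force": force on a finger pad.
Only numpy, scipy, OpenCV 4.12 (cv2) and the standard library are available. Lean on these libraries where they do the work, as an engineer would, in place of code of your own. Each camera call takes 0.05 s, during which the arm holds its last target. There are 200 camera calls.

## Task

The full wooden pencil box has been left in front of the pencil sharpener and the hole punch, where it blocks both. Push it along the table with the fingertips, through the narrow gap between the two machines, until the whole box stands just behind both of them, no more than a hand's breadth past and still roughly in line with the gap. Do not grip, lift or tip the box, ease it through without ramming the machines, and leave everything else on the desk where it is.

Things in the scene. Friction and masses are not known exactly. Their poses are not given: they have to be found in the camera images.
- pencil_box: Chunky open wooden box full of lying yellow pencils (fixed in it, to 8 mm below the rim), 190 (x) x 70 (y) x 66 mm, walls 8 mm, 0.35 to 0.7 kg. Loose: slides on the table when pushed (2 to 6 N). Origin: centre of its underside, z up. It starts in front of the machines (on their -x side), +x end towards the gap, but off to one side and askew.
- box_rear (a point): Centre of the pencil box's rear end face (the -x end, the last to go through the gap), 33 mm above its underside; axes as the box's.
- sharpener: Cream electric pencil sharpener with a black rocker switch on top, fixed: 130 (x) x 84 (y) x 77 mm, flat upright sides. Origin: centre of its underside. -x face: front (pencil mouth, shavings drawer), +x face: back. It and the punch stand side by side with the same heading; the gap between their facing sides is 76 mm wide and runs along their x axes.
- punch: Two-hole desk punch, dark grey, broad pressing handle, fixed: 115 (x) x 120 (y) x 73 mm. Origin: centre of its underside. -x face: front (paper throat), +x face: back. It stands on the sharpener's +y or -y side, up to 10 mm forward or back of it. From front to back through the gap is +x of both machines, roughly the robot's left (+y).
- clip_dish: Low tortoiseshell acetate dish of paper clips, 110 x 75 x 22 mm, beside the pencil box. Origin under its centre. Bystander, loose; not to be moved.
- eraser_a: Pink rubber eraser, 56 x 24 x 12 mm, the first of two alike, one in front of and one behind the machines. Origin under its centre. Bystander, loose; not to be moved.
- eraser_b: Pink rubber eraser, 56 x 24 x 12 mm, the second of the two. Origin under its centre. Bystander, loose; not to be moved.
- card_holder: Chrome business card holder with cards, 45 (x) x 100 (y) x 53 mm, behind the machines, beside the way out of the gap. Origin under its centre. Bystander, loose; not to be moved.
- staple_carton: Small carton of staples, 70 x 45 x 30 mm, behind the machines. Origin under its centre. Bystander, loose; not to be moved.
- glue_stick: Upright glue stick, 27 mm across, 90 mm tall, behind the machines. Origin under its centre. Bystander, loose; not to be moved.
Mind the look-alikes: they are no part of the job. Leave any green look-alike of the sharpener alone. There is more than one size of the pencil_box; the job needs the larger.

How it is judged:
By the outcome, as a careful person would: the job done as asked, in the order asked, and still so for the second after the job is handed in, with the robot touching nothing.
It also fails if it takes over 64 s, if anything falls off the work surface, if the arm or the gripper's body presses on something with over 40 N, if the wrist force passes 120 N, or if a joint passes its speed limit or range.

## Working session

There is one attempt and no reset: what is moved stays moved. The work goes in short steps, Python scripts to look and compute and a tool call to move; the robot and the scene stay as the last step left them, time stands still between calls to the robot, and variables do not carry over. Pictures are saved under pics/ and viewed, at most 10 in all, crops included, and the job is handed in when it is done.

Besides the shell and the picture viewer there is one more tool, called as name(argument=value, ...) on one line, values as JSON. send_rows: Moves the arm, as the interface text tells. Shift numbers are shares of 2.5 cm and turn numbers shares of 0.1 rad, none past 1 either way. Its arguments: {"type":"object","properties":{"rows":{"type":"array"}},"required":["rows"]}

```bash
mkdir -p pics
cat > h.py <<'E'
import numpy as np, cv2
from cell import ctrl
def cam(n):
    p=ctrl.camera_params(n); f=210/np.tan(np.radians(p['vfov'])/2)
    return f,p['cx'],p['cy'],np.array(p['R']),np.array(p['t'])
def ray(n,u,v,z):
    f,cx,cy,R,t=cam(n); C=-R.T@t; d=R.T@np.array([(u-cx)/f,(v-cy)/f,1.])
    return C+d*(z-C[2])/d[2]
def cloud(n,depth):
    f,cx,cy,R,t=cam(n); v,u=np.mgrid[0:420,0:560]
    P=np.stack([(u-cx)/f*depth,(v-cy)/f*depth,depth],-1)
    return (P-t)@R
E
python3 - <<'E'
from h import *
for n in("top","side"):
    im,d=ctrl.capture(n); cv2.imwrite(f"pics/{n}0.png",im[...,::-1]); np.savez(f"{n}0.npz",im=im,d=d)
    f,cx,cy,R,t=cam(n); print(n,f,cx,cy,-R.T@t,R.round(2).tolist())
s=ctrl.get_state(); print(s['clock'],s['ee_pos'],s['tool_rot'],s['grip_width'])
E
```

```text
top 443.6104592394787 277.2698527539398 208.10827443061729 [ 384.32160375   37.463163   1018.96754371] [[-0.02, -1.0, 0.04], [-0.98, 0.01, -0.19], [0.19, -0.04, -0.98]]
side 452.7520196001335 288.87958318317123 208.54326978090916 [ 379.36365786 -575.49238203  755.09084198] [[0.96, -0.27, 0.01], [-0.2, -0.72, -0.66], [0.19, 0.64, -0.75]]
0.1 [ 212.07736481 -640.3540009   199.70205713] [-3.10002531e+00 -5.00107120e-01  4.97417861e-04] 85.58255717349394
```

View pics/top0.png

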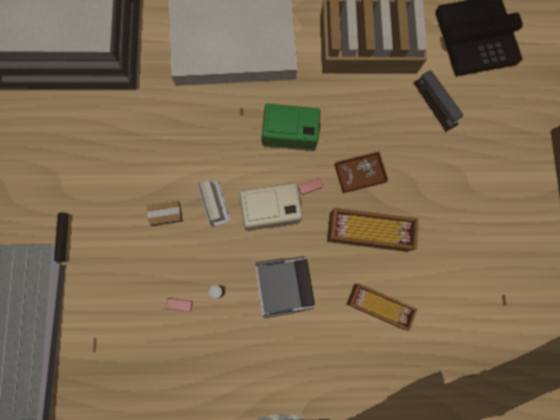

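View pics/side0.png

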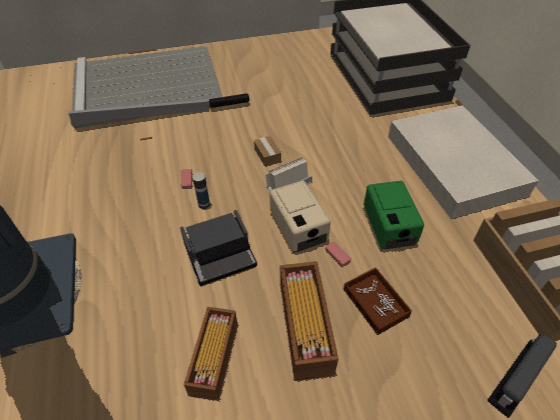

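Top view: the large pencil box is at (372,230), and a smaller look-alike box is at (382,306). The cream sharpener is at (271,207), with a green look-alike at (291,126), and the punch is at (285,287). The gap runs leftwards (+y) at about v≈245. The job needs the larger box, at (372,230); I'll check its size and crop it.

```bash
cat > m.py <<'E'
from h import *
def rect(P,m):
    pts=P[m][:,:2].astype(np.float32); (c,s,a)=cv2.minAreaRect(pts); b=cv2.boxPoints((c,s,a))
    e=[b[1]-b[0],b[2]-b[1]]; l=max(e,key=np.linalg.norm)
    an=np.degrees(np.arctan2(l[1],l[0]))%180
    return np.round(c,1),np.round(sorted(s),1),round(float(an),2),len(pts),b.round(0).tolist()
def roi(u0,v0,u1,v1):
    m=np.zeros((420,560),bool); m[v0:v1,u0:u1]=1; return m
E
python3 - <<'E'
from m import *
D=np.load('top0.npz'); P=cloud('top',D['d']); z=P[...,2]
print('table z',np.median(z[roi(430,180,500,280)]))
R={'box':((320,200,425,258),(58,75)),'small':((340,278,425,335),(20,80)),'sharp':((235,180,305,232),(70,85)),'sharplow':((235,180,305,232),(15,85)),'punch':((250,252,320,320),(15,85)),'punchtop':((250,252,320,320),(60,85)),
'dish':((330,148,392,195),(8,40)),'erA':((298,175,325,196),(6,30)),'erB':((160,292,198,316),(6,30)),'card':((195,175,234,228),(10,70)),'staple':((140,198,188,228),(10,50)),'glue':((204,280,228,303),(60,110))}
for k,(r,h) in R.items():
    m=roi(*r)&(z>h[0])&(z<h[1]); print(k,rect(P,m),'z',np.percentile(z[m],[50,95]).round(1))
im=D['im'][170:340,140:430,::-1]; cv2.imwrite('pics/c1.png',cv2.resize(im,(790,463),interpolation=cv2.INTER_CUBIC))
E
```

```text
table z -0.03310137054941742
box (array([ 520.4, -215.1]), array([ 70.9, 190.6]), 81.93, 1435, [[472.0, -304.0], [542.0, -314.0], [569.0, -126.0], [499.0, -116.0]]) z [63.5 68. ]
small (array([ 351.4, -228. ]), array([ 51.6, 139.5]), 65.35, 1553, [[299.0, -281.0], [346.0, -302.0], [404.0, -175.0], [357.0, -154.0]]) z [42.3 49.3]
sharp (array([574.4,  12.9]), array([ 81.4, 126.1]), 98.59, 1841, [[525.0, 69.0], [544.0, -56.0], [624.0, -43.0], [605.0, 81.0]]) z [73.7 78. ]
sharplow (array([576.2,   2.9]), array([ 84.9, 152.8]), 98.09, 2406, [[523.0, 73.0], [545.0, -79.0], [629.0, -67.0], [607.0, 85.0]]) z [72.5 77.7]
punch (array([399.3, -14.9]), array([113.9, 120.1]), 8.02, 2889, [[332.0, 33.0], [348.0, -80.0], [467.0, -63.0], [451.0, 50.0]]) z [60.  71.6]
punchtop (array([400.6, -21.3]), array([100.8, 117.1]), 9.29, 1452, [[335.0, 19.0], [351.0, -80.0], [467.0, -62.0], [450.0, 38.0]]) z [65.1 72.6]
dish (array([ 662.3, -203.5]), array([ 75.9, 112. ]), 103.52, 525, [[612.0, -158.0], [639.0, -267.0], [712.0, -249.0], [686.0, -140.0]]) z [18.3 23.5]
erA (array([630. , -82.2]), array([24.2, 56.5]), 110.3, 241, [[609.0, -60.0], [629.0, -113.0], [651.0, -104.0], [632.0, -52.0]]) z [11.6 14.6]
erB (array([362.7, 217.6]), array([24. , 55.6]), 81.05, 284, [[347.0, 192.0], [370.0, 188.0], [379.0, 243.0], [355.0, 247.0]]) z [10.9 14.1]
card (array([590.9, 143.1]), array([44.6, 99.2]), 16.55, 734, [[537.0, 150.0], [550.0, 108.0], [645.0, 136.0], [632.0, 179.0]]) z [49.1 54.5]
staple (array([566.6, 253.9]), array([45.9, 71.8]), 98.52, 690, [[539.0, 286.0], [549.0, 215.0], [595.0, 222.0], [584.0, 293.0]]) z [29.5 32.5]
glue (array([389. , 130.2]), array([24.4, 25.7]), 88.99, 151, [[377.0, 118.0], [401.0, 117.0], [401.0, 143.0], [377.0, 143.0]]) z [88.2 91.5]
```

View pics/c1.png

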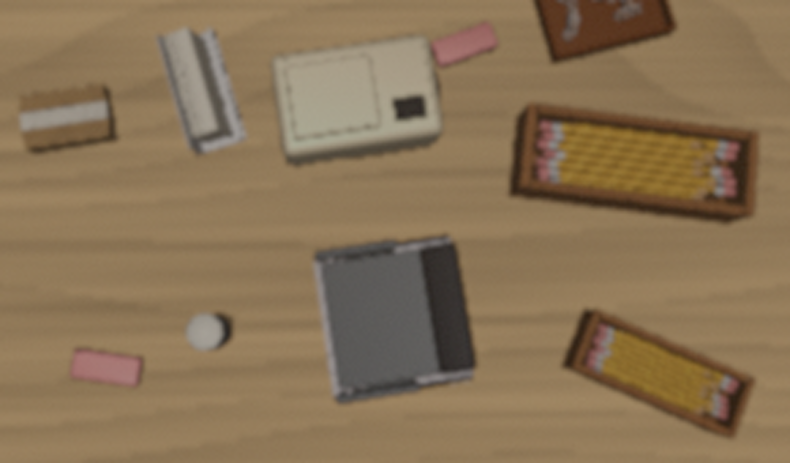

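The enlarged crop confirms it: the larger box at crop (635,160) measures 190x71 mm, while the look-alike is 139x52. The gap is clear and measures about 75 mm. The plan is to nudge the rear-left side sideways to align the box, then push from behind with the fingers 30% open.

First I turn the tool so its x axis points along the gap.

send_rows(rows=[[[0,0,0],[0,0,-1],30],[[0,0,0],[0,0,-1],30],[[0,0,0],[0,0,-1],30],[[0,0,0],[0,0,-1],30],[[0,0,0],[0,0,-1],30],[[0,0,0],[0,0,-1],30],[[0,0,0],[0,0,-1],30],[[0,0,0],[0,0,-1],30],[[0,0,0],[0,0,-1],30],[[0,0,0],[0,0,-1],30],[[0,0,0],[0,0,-1],30],[[0,0,0],[0,0,-1],30]])

```text
clock: 1.3
ee_pos: [212.0, -640.5, 200.0]
tool_rot: [-2.272, -2.168, -0.001]
wrist_force: [-0.5, 0.3, 0.3]
grip_width: 25.8
gripper_force: 0.0
```

send_rows(rows=[[[0,0,0],[0,0,-1],30],[[0,0,0],[0,0,-1],30],[[0,0,0],[0,0,0],30]])

```text
clock: 1.6
ee_pos: [211.9, -640.6, 200.0]
tool_rot: [-2.048, -2.381, -0.001]
wrist_force: [0.1, -0.1, 0.1]
grip_width: 25.5
gripper_force: 0.0
```

```bash
cat > go.py <<'E'
from h import *
from scipy.spatial.transform import Rotation as Ro
H=98.2; A=np.array([np.cos(np.radians(H)),np.sin(np.radians(H))]); B=np.array([-A[1],A[0]])
def st():
    s=ctrl.get_state(); M=Ro.from_rotvec(s['tool_rot']).as_matrix(); p=np.array(s['ee_pos'])
    hd=np.degrees(np.arctan2(M[1,0],M[0,0]))
    print('t',s['clock'],'p',p.round(1),'ab',(p[:2]@A).round(1),(p[:2]@B).round(1),'heading',hd.round(2),'zax',M[:,2].round(3),'F',np.round(s['wrist_force'],1),'w',round(s['grip_width'],1))
    return p,M,hd
def to(a,b,z):
    p,M,hd=st(); xy=a*A+b*B; d=M.T@(np.array([xy[0],xy[1],z])-p)
    print('target',xy.round(1),'tool shift (units of 25mm)',(d/25).round(2),'turn wz units',round((hd-H)*np.pi/18,2))
E
python3 -c "
from go import *
to(-345,-376,200)"
```

```text
t 1.6 p [ 211.9 -640.6  200. ] ab -664.3 -118.4 heading 98.62 zax [-0.     0.001 -1.   ] F [ 0.1 -0.1  0.1] w 25.5
target [ 421.4 -287.8] tool shift (units of 25mm) [1.27e+01 1.04e+01 1.00e-02] turn wz units 0.07
```

send_rows(rows=[[[0.5,0.4,0],[0,0,0.07],30],[[1,0.8,0],[0,0,0],30],[[1,0.8,0],[0,0,0],30],[[1,0.8,0],[0,0,0],30],[[1,0.8,0],[0,0,0],30],[[1,0.8,0],[0,0,0],30],[[1,0.8,0],[0,0,0],30],[[1,0.8,0],[0,0,0],30],[[1,0.8,0],[0,0,0],30],[[1,0.8,0],[0,0,0],30],[[1,0.8,0],[0,0,0],30],[[1,0.8,0],[0,0,0],30]])

```text
clock: 2.8
ee_pos: [399.5, -322.3, 200.5]
tool_rot: [-2.062, -2.37, -0.0]
wrist_force: [0.5, -0.2, 0.3]
grip_width: 26.3
gripper_force: 0.0
```

send_rows(rows=[[[0.7,0.6,0],[0,0,0],30],[[0.5,0.6,0.5],[0,0,0],30],[[0,0,1],[0,0,0],30],[[0,0,1],[0,0,0],30],[[0,0,1],[0,0,0],30],[[0,0,1],[0,0,0],30],[[0,0,1],[0,0,0],30],[[0,0,0.6],[0,0,0],30],[[0,0,0.4],[0,0,0],30],[[0,0,0],[0,0,0],30]])

```text
clock: 3.8
ee_pos: [423.9, -289.2, 37.0]
tool_rot: [-2.059, -2.37, 0.001]
wrist_force: [0.4, -0.2, -0.1]
grip_width: 26.2
gripper_force: 0.0
```

```bash
python3 -c "
from go import *
to(-345,-433,25)"
```

```text
t 3.8 p [ 423.9 -289.2   37. ] ab -346.8 -378.4 heading 98.04 zax [-0.002  0.001 -1.   ] F [ 0.4 -0.2 -0.1] w 26.2
target [ 477.8 -279.7] tool shift (units of 25mm) [0.08 2.19 0.48] turn wz units -0.03
```

send_rows(rows=[[[0,0,0.4],[0,0,0],30],[[0,0.4,0],[0,0,0],30],[[0,0.3,0],[0,0,0],30],[[0,0.2,0],[0,0,0],30],[[0,0.15,0],[0,0,0],30],[[0,0.15,0],[0,0,0],30],[[0,0.15,0],[0,0,0],30],[[0,0.15,0],[0,0,0],30],[[0,0.15,0],[0,0,0],30],[[0,0.15,0],[0,0,0],30],[[0,0.1,0],[0,0,0],30],[[0,0,0],[0,0,0],30]])

```text
clock: 5.0
ee_pos: [471.3, -284.2, 28.6]
tool_rot: [2.059, 2.372, -0.002]
wrist_force: [-3.0, -3.1, 6.6]
grip_width: 25.6
gripper_force: 4.2
```

```bash
cat > box.py <<'E'
from m import *; from go import *; import sys
def box(save=None):
    im,d=ctrl.capture('top'); P=cloud('top',d); z=P[...,2]
    hsv=cv2.cvtColor(im,cv2.COLOR_RGB2HSV)
    st()
    q=P[...,:2]@np.stack([A,B]).T
    m=(z>56)&(z<70)&(q[...,1]<-447)&(q[...,1]>-560)&(q[...,0]>-420)&(q[...,0]<250)
    # brown rim / pencils: saturated, orange-yellow hue
    m&=(hsv[...,1]>95)&(hsv[...,0]<32)
    m=cv2.morphologyEx(m.astype(np.uint8),cv2.MORPH_OPEN,np.ones((3,3)))
    n,l,s,_=cv2.connectedComponentsWithStats(m); m=l==1+np.argmax(s[1:,4])
    c,s,an,N,b=rect(P,m); c=np.array(c)
    print('box c ab',(c@A).round(1),(c@B).round(1),'size',s,'heading err',round(an-H,2),'n',N)
    u=np.array([np.cos(np.radians(an)),np.sin(np.radians(an))])
    for k,o in(('rear',-95),('front',95)): e=c+o*u; print(k,(e@A).round(1),(e@B).round(1))
    if save: cv2.imwrite(save,cv2.resize(im[160:340,140:440,::-1],(800,480)))
box(sys.argv[1] if len(sys.argv)>1 else None)
E
python3 box.py pics/b1.png
```

```text
t 5.05 p [ 471.3 -284.2   28.6] ab -348.5 -426.0 heading 98.06 zax [-0.    -0.002 -1.   ] F [-3.3 -2.5  5.5] w 26.1
box c ab -283.5 -494.3 size [ 70.3 189.2] heading err -9.86 n 537
rear -377.1 -478.1
front -189.9 -510.6
```

View pics/b1.png

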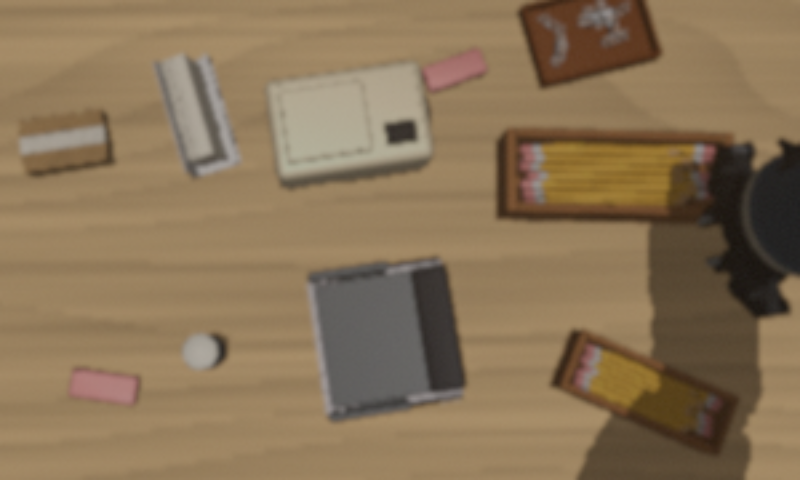

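send_rows(rows=[[[0,0.15,0],[0,0,0],30],[[0,0.1,0],[0,0,0],30],[[0,0,0],[0,0,0],30],[[0,-0.5,0],[0,0,0],30],[[0,-0.5,0],[0,0,0],0],[[0,0,-0.5],[0,0,0],0],[[0,0,-1],[0,0,0],0],[[0,0,-1],[0,0,0],0],[[0,0,-1],[0,0,0],0],[[0,0,-1],[0,0,0],0],[[-1,0,0],[0,0,0],0],[[-1,0,0],[0,0,0],0]])

```text
clock: 6.25
ee_pos: [460.9, -335.3, 142.8]
tool_rot: [2.055, 2.373, 0.001]
wrist_force: [-0.0, -0.0, 0.5]
grip_width: 0.0
gripper_force: 0.0
```

send_rows(rows=[[[-1,0,0],[0,0,0],0],[[-1,0,0],[0,0,0],0],[[0,0,0],[0,0,0],0]])

```text
clock: 6.55
ee_pos: [466.5, -388.2, 141.1]
tool_rot: [2.062, 2.368, -0.001]
wrist_force: [-0.6, -0.7, -0.4]
grip_width: 0.1
gripper_force: 0.0
```

```bash
python3 box.py; python3 -c "
from go import *
to(-205,-570,36)"
```

```text
t 6.6 p [ 466.7 -385.9  141. ] ab -448.6 -406.9 heading 97.99 zax [ 0. -0. -1.] F [0.6 0.1 0.2] w -0.0
box c ab -289.1 -496.3 size [ 69.9 179.4] heading err -7.88 n 513
rear -383.3 -483.3
front -195.0 -509.4
t 6.6 p [ 466.7 -385.9  141. ] ab -448.6 -406.9 heading 97.99 zax [ 0. -0. -1.] F [0.6 0.1 0.2] w -0.0
target [ 593.4 -121.6] tool shift (units of 25mm) [9.77 6.49 4.2 ] turn wz units -0.04
```

send_rows(rows=[[[0.6,0.4,0],[0,0,0],0],[[1,0.66,0],[0,0,0],0],[[1,0.66,0],[0,0,0],0],[[1,0.66,0],[0,0,0],0],[[1,0.66,0],[0,0,0],0],[[1,0.66,0],[0,0,0],0],[[1,0.66,0],[0,0,0],0],[[1,0.66,0],[0,0,0],0],[[1,0.66,0],[0,0,0],0],[[0.8,0.6,0],[0,0,0],0],[[0.4,0.2,0],[0,0,0],0],[[0,0,0],[0,0,0],0]])

```text
clock: 7.8
ee_pos: [592.9, -116.6, 140.9]
tool_rot: [-2.054, -2.377, -0.001]
wrist_force: [0.7, -0.2, -0.4]
grip_width: 0.2
gripper_force: 0.0
```

```bash
python3 -c "
from go import *
to(-205,-570,36)"
```

```text
t 7.8 p [ 592.9 -116.6  140.9] ab -200.0 -570.2 heading 98.34 zax [ 0.     0.001 -1.   ] F [ 0.7 -0.2 -0.4] w 0.2
target [ 593.4 -121.6] tool shift (units of 25mm) [-0.2  -0.01  4.2 ] turn wz units 0.02
```

send_rows(rows=[[[-0.2,0,0.8],[0,0,0],0],[[0,0,1],[0,0,0],0],[[0,0,1],[0,0,0],0],[[0,0,0.8],[0,0,0],0],[[0,0,0.6],[0,0,0],0],[[0,0,0],[0,0,0],0],[[0,-0.3,0],[0,0,0],0],[[0,-0.15,0],[0,0,0],0],[[0,-0.15,0],[0,0,0],0],[[0,-0.15,0],[0,0,0],0],[[0,-0.15,0],[0,0,0],0],[[0,-0.1,0],[0,0,0],0]])

```text
clock: 9.0
ee_pos: [568.5, -127.7, 35.7]
tool_rot: [2.058, 2.373, -0.0]
wrist_force: [0.2, 0.5, -0.3]
grip_width: -0.0
gripper_force: 0.0
```

send_rows(rows=[[[0,0,0],[0,0,0],0]])

```text
clock: 9.1
ee_pos: [568.5, -127.7, 35.6]
tool_rot: [-2.058, -2.373, 0.0]
wrist_force: [-0.6, 0.8, -0.5]
grip_width: -0.1
gripper_force: 0.0
```

```bash
sed -i 's/q\[...,1\]<-447/q[...,1]<-435/;s/>95)/>70)/' box.py; python3 box.py pics/b2.png
```

```text
t 9.15 p [ 568.8 -127.6   35.6] ab -207.4 -544.8 heading 98.14 zax [ 0. -0. -1.] F [0.7 0.2 0.5] w -0.2
box c ab -206.2 -507.3 size [36.1 68.6] heading err -96.86 n 176
rear -194.8 -413.0
front -217.5 -601.6
```

View pics/b2.png

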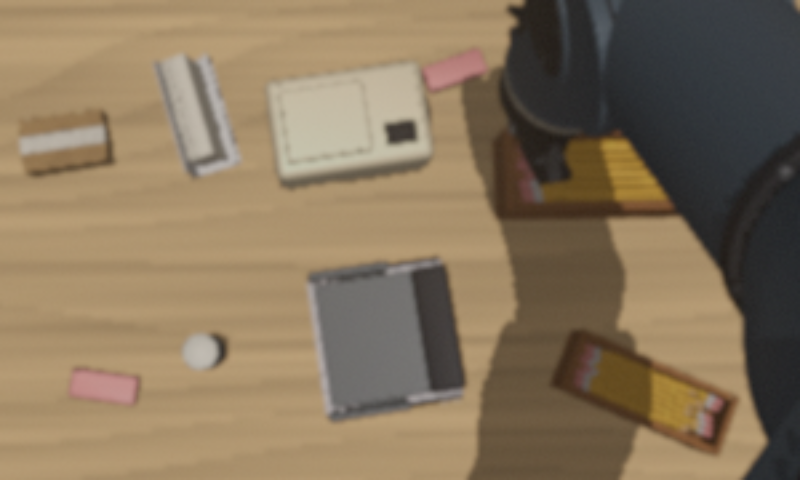

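The arm hides most of the box, but its front-left edge at (497,215) hasn't moved and the force is about 0, so there's no contact yet. I'll continue slowly.

send_rows(rows=[[[0,-0.12,0],[0,0,0],0],[[0,-0.12,0],[0,0,0],0]])

```text
clock: 9.35
ee_pos: [562.8, -128.3, 35.4]
tool_rot: [-2.058, -2.374, -0.0]
wrist_force: [-0.1, -0.4, -0.6]
grip_width: -0.1
gripper_force: 0.0
```

send_rows(rows=[[[0,-0.12,0],[0,0,0],0],[[0,-0.12,0],[0,0,0],0]])

```text
clock: 9.55
ee_pos: [556.6, -129.3, 35.5]
tool_rot: [-2.058, -2.373, 0.0]
wrist_force: [-0.0, 0.3, 1.3]
grip_width: -0.0
gripper_force: 0.0
```

send_rows(rows=[[[0,-0.12,0],[0,0,0],0],[[0,-0.12,0],[0,0,0],0]])

```text
clock: 9.75
ee_pos: [550.7, -130.2, 35.5]
tool_rot: [-2.058, -2.373, 0.0]
wrist_force: [-0.1, -0.1, -0.7]
grip_width: -0.0
gripper_force: 0.0
```

Run:
```python
from go import *
st()
im,d=ctrl.capture('top'); P=cloud('top',d); q=P[...,:2]@np.stack([A,B]).T
# front end edges seen: left side edge of the box (b max) by a-bins
m=(P[...,2]>56)&(P[...,2]<72)
for a in range(-235,-180,8):
    k=m&(abs(q[...,0]-a)<4)&(q[...,1]>-570)&(q[...,1]<-440)
    if k.sum(): print(a,k.sum(),q[k][:,1].min().round(1),q[k][:,1].max().round(1))
k=m&(abs(q[...,1]+485)<8)&(q[...,0]<-140); print('front a',q[k][:,0].max())
```

```text
t 9.75 p [ 550.7 -130.2   35.5] ab -207.4 -526.5 heading 98.14 zax [-0. -0. -1.] F [-0.1 -0.1 -0.7] w -0.0
-235 9 -472.8 -468.6
-227 8 -472.9 -469.4
-219 4 -472.6 -470.8
-211 20 -498.4 -471.6
-203 40 -519.8 -473.3
-195 82 -544.3 -474.5
-187 55 -524.0 -475.8
front a -184.565696326294
```

Run:
```python
from go import *
im,d=ctrl.capture('side'); cv2.imwrite('pics/s1.png',cv2.resize(im[150:400,180:460,::-1],(672,600)))
f,cx,cy,R,t=cam('side'); p=np.array(ctrl.get_state()['ee_pos']); c=R@p+t; u=c[:2]/c[2]*f+[cx,cy]; print('tcp px',u,'in crop',(u-[180,150])*2.4, 'depth',c[2], d[int(u[1]),int(u[0])])
```

```text
tcp px [308.50542942 274.26749426] in crop [308.4130306  298.24198622] depth 853.563567770521 826.78186
```

View pics/s1.png

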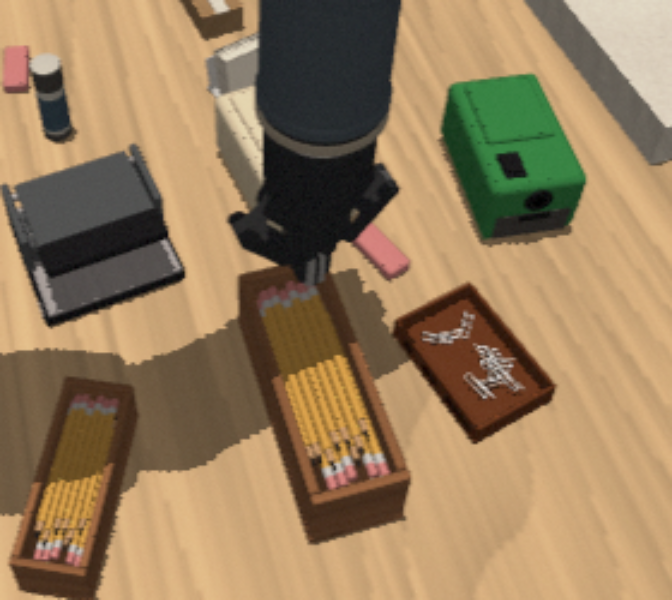

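Run:
```python
from go import *
st()
for n in('side','top'):
    im,d=ctrl.capture(n); P=cloud(n,d)
    f,cx,cy,R,t=cam(n); p=np.array(ctrl.get_state()['ee_pos']); c=R@p+t; u,v=(c[:2]/c[2]*f+[cx,cy]).astype(int)
    print(n,u,v)
    if n=='side':
      for r in range(v-18,v+8,2):
        for cc in (u-1,u+3,u+6): x=P[r,cc]; print(r,cc,'ab',(x[:2]@A).round(0),(x[:2]@B).round(0),'z',x[2].round(0),im[r,cc],end=' | ')
        print()
```

```text
t 9.85 p [ 550.5 -130.3   35.5] ab -207.5 -526.3 heading 98.12 zax [-0. -0. -1.] F [ 0.5 -0.1  0.5] w 0.3
side 308 274
256 307 ab -218.0 -515.0 z 114.0 [ 7 12 10] | 256 311 ab -219.0 -522.0 z 111.0 [19 21 19] | 256 314 ab -217.0 -530.0 z 104.0 [75 72 72] | 
258 307 ab -218.0 -515.0 z 108.0 [23 24 23] | 258 311 ab -624.0 -293.0 z 755.0 [64 62 60] | 258 314 ab -218.0 -529.0 z 100.0 [85 81 79] | 
260 307 ab -214.0 -518.0 z 95.0 [28 29 29] | 260 311 ab -218.0 -524.0 z 97.0 [59 57 56] | 260 314 ab -217.0 -530.0 z 92.0 [80 78 76] | 
262 307 ab -213.0 -518.0 z 88.0 [32 31 33] | 262 311 ab -217.0 -524.0 z 90.0 [60 59 56] | 262 314 ab -218.0 -530.0 z 88.0 [85 83 80] | 
264 307 ab -212.0 -519.0 z 79.0 [41 39 39] | 264 311 ab -217.0 -524.0 z 84.0 [55 54 50] | 264 314 ab -217.0 -531.0 z 79.0 [81 79 75] | 
266 307 ab -213.0 -519.0 z 75.0 [51 49 47] | 266 311 ab -217.0 -525.0 z 76.0 [47 45 44] | 266 314 ab -217.0 -531.0 z 73.0 [81 77 72] | 
268 307 ab -216.0 -518.0 z 73.0 [82 69 67] | 268 311 ab -199.0 -536.0 z 39.0 [56 51 46] | 268 314 ab -215.0 -533.0 z 62.0 [63 39 25] | 
270 307 ab -209.0 -522.0 z 55.0 [99 61 59] | 270 311 ab -215.0 -527.0 z 59.0 [90 79 73] | 270 314 ab -214.0 -533.0 z 55.0 [63 42 28] | 
272 307 ab -216.0 -518.0 z 60.0 [102  97  93] | 272 311 ab -218.0 -525.0 z 58.0 [101  93  82] | 272 314 ab -215.0 -534.0 z 49.0 [65 45 29] | 
274 307 ab -218.0 -517.0 z 57.0 [102  95  85] | 274 311 ab -222.0 -523.0 z 58.0 [112  82  37] | 274 314 ab -218.0 -532.0 z 47.0 [64 41 26] | 
276 307 ab -223.0 -515.0 z 58.0 [111  81  36] | 276 311 ab -227.0 -521.0 z 60.0 [109  79  34] | 276 314 ab -218.0 -532.0 z 41.0 [88 65 35] | 
278 307 ab -227.0 -513.0 z 58.0 [103  76  34] | 278 311 ab -231.0 -519.0 z 60.0 [104  76  33] | 278 314 ab -232.0 -525.0 z 58.0 [105  78  43] | 
280 307 ab -229.0 -512.0 z 55.0 [106  78  34] | 280 311 ab -233.0 -518.0 z 58.0 [103  76  35] | 280 314 ab -236.0 -523.0 z 59.0 [111  82  36] | 
top 333 217
```

The crop shows the fingertips at about (315,283), ending just over the box's front-right corner and not beside it. The true tips seem higher than the reported z. I'll back off to the free side and measure the tip height.

send_rows(rows=[[[0,0,-0.2],[0,0,0],0],[[0,0.6,0],[0,0,0],0],[[0,0.6,0],[0,0,0],0],[[0,0.4,0],[0,0,0],0],[[0,0.1,0],[0,0,0],0],[[0,0,0],[0,0,0],0]])

```text
clock: 10.55
ee_pos: [593.0, -124.0, 40.4]
tool_rot: [-2.058, -2.373, 0.0]
wrist_force: [0.3, 0.3, 0.4]
grip_width: 0.4
gripper_force: 0.0
```

```bash
cat > tip.py <<'E'
from go import *
p,_,_=st()
for n in('side',):
    im,d=ctrl.capture(n); P=cloud(n,d)
    near=(np.linalg.norm(P[...,:2]-p[:2],axis=-1)<28)&(P[...,2]<170)&(P[...,2]>24)
    sat=cv2.cvtColor(im,cv2.COLOR_RGB2HSV)[...,1]
    m=near&(sat<80)
    z=P[...,2][m]; print(n,m.sum(),np.percentile(z,[0,2,5,10,50]).round(1))
    k=m&(P[...,2]<np.percentile(z,10)); print('tip pts ab',(P[k][:,:2]@A).mean().round(1),(P[k][:,:2]@B).mean().round(1), 'b range',(P[m][:,:2]@B).min().round(1),(P[m][:,:2]@B).max().round(1))
    v,u=np.nonzero(k); print('px',u.mean(),v.mean())
cv2.imwrite('pics/s2.png',cv2.resize(im[200:320,240:400,::-1],(800,600)))
E
python3 tip.py
```

```text
t 10.55 p [ 593.  -124.    40.4] ab -207.3 -569.2 heading 98.15 zax [-0.  0. -1.] F [0.3 0.3 0.4] w 0.4
side 583 [ 73.7  79.3  84.9  91.3 127.2]
tip pts ab -214.8 -566.1 b range -597.0 -542.5
px 331.0508474576271 255.0677966101695
```

View pics/s2.png

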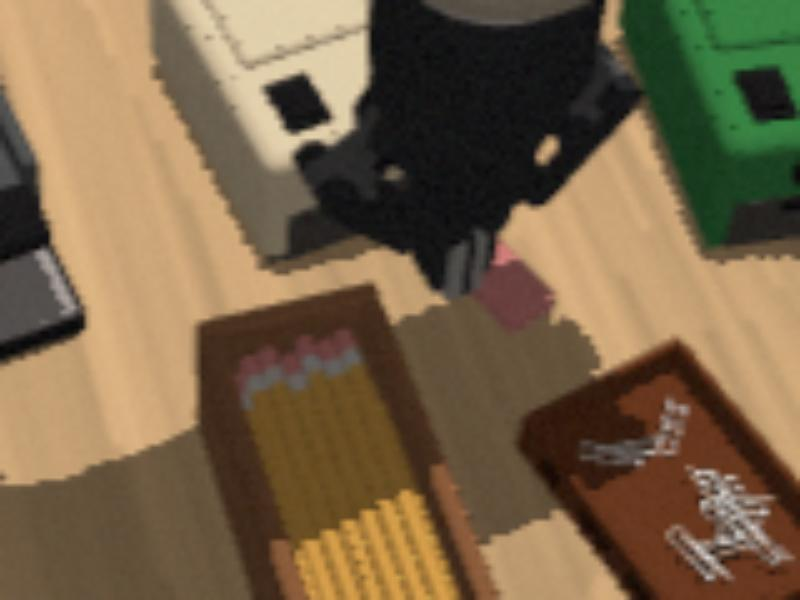

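The crop shows the tips at (460,290), clear of the box and the eraser. They sit at about z=74 while the reported z is 40, so the real tips are about 33 mm higher than reported. I'll allow for that and profile the gripper width by height before entering the gap.

```bash
cat > prof.py <<'E'
from go import *
p,_,_=st()
X=[]
for n in('side','top','wrist'):
    im,d=ctrl.capture(n); P=cloud(n,d); q=np.c_[P.reshape(-1,3)[:,:2]@A,P.reshape(-1,3)[:,:2]@B,P.reshape(-1,3)[:,2]]-[p[:2]@A,p[:2]@B,0]
    X.append(q[(abs(q[:,0])<60)&(abs(q[:,1])<75)&(d.reshape(-1)>0)])
q=np.vstack(X)
for z in range(60,190,10):
    k=q[(q[:,2]>=z)&(q[:,2]<z+10)]
    if len(k)>3: print(z,len(k),'da',np.percentile(k[:,0],[1,99]).round(0),'db',np.percentile(k[:,1],[1,99]).round(0))
E
python3 prof.py
```

```text
t 10.6 p [ 592.5 -124.2   40.4] ab -207.4 -568.7 heading 98.13 zax [-0.001 -0.    -1.   ] F [ 0.1 -0.2 -1.1] w 0.1
60 4730 da [-56.  22.] db [24. 74.]
70 207 da [-10.  12.] db [-12.  11.]
80 792 da [-10.  12.] db [-14.  14.]
90 951 da [-10.  12.] db [-14.  14.]
100 1247 da [-10.  12.] db [-13.  13.]
110 2221 da [-11.  14.] db [-30.  29.]
120 8338 da [-10.  14.] db [-37.  36.]
130 6901 da [-10.  18.] db [-45.  44.]
140 13295 da [-7. 18.] db [-52.  51.]
150 14105 da [-9. 18.] db [-56.  55.]
160 2926 da [-16.  21.] db [-54.  60.]
170 188 da [-19.  10.] db [-45.  50.]
180 109 da [-11.  11.] db [23. 43.]
```

send_rows(rows=[[[0.1,0,0.5],[0,0,0],0],[[0,0,0.5],[0,0,0],0],[[0,0,0.3],[0,0,0],0],[[0,-0.3,0],[0,0,0],0],[[0,-0.15,0],[0,0,0],0],[[0,-0.15,0],[0,0,0],0],[[0,-0.12,0],[0,0,0],0],[[0,-0.12,0],[0,0,0],0],[[0,0,0],[0,0,0],0]])

```text
clock: 11.65
ee_pos: [571.7, -124.8, 8.4]
tool_rot: [2.058, 2.373, -0.0]
wrist_force: [0.0, -0.5, 0.5]
grip_width: 0.0
gripper_force: 0.1
```

```bash
cat > edge.py <<'E'
from go import *
st()
im,d=ctrl.capture('top'); P=cloud('top',d); q=P[...,:2]@np.stack([A,B]).T
m=(P[...,2]>60)&(P[...,2]<70)&(q[...,1]<-435)&(q[...,1]>-500)
X=[]
for a in range(-380,200,6):
    k=m&(abs(q[...,0]-a)<3)
    if k.sum()>1: X.append((a,q[k][:,1].max()))
X=np.array(X); c=np.polyfit(X[:,0],X[:,1],1); r=X[:,1]-np.polyval(c,X[:,0]); X=X[abs(r)<2.5]; c=np.polyfit(X[:,0],X[:,1],1)
print('left edge n',len(X),X[0].round(1),X[-1].round(1),'heading err deg',np.degrees(np.arctan(c[0])).round(2),'res',np.std(X[:,1]-np.polyval(c,X[:,0])).round(2))
E
python3 edge.py
```

```text
t 11.65 p [ 571.7 -124.8    8.4] ab -205.1 -548.1 heading 98.12 zax [ 0. -0. -1.] F [ 0.  -0.5  0.5] w 0.0
left edge n 9 [-278.  -459.5] [ -56.  -436.2] heading err deg 6.64 res 1.59
```

send_rows(rows=[[[0,-0.12,0],[0,0,0],0],[[0,-0.12,0],[0,0,0],0],[[0,0,0],[0,0,0],0]])

```text
clock: 12.0
ee_pos: [565.5, -125.5, 8.0]
tool_rot: [-2.058, -2.373, 0.0]
wrist_force: [0.6, 0.7, 0.2]
grip_width: -0.4
gripper_force: 0.2
```

```bash
sed -i 's/range(-380,200,6)/range(-380,-170,6)/' edge.py; python3 edge.py
```

```text
t 12.0 p [ 565.5 -125.5    8. ] ab -204.9 -541.8 heading 98.13 zax [-0. -0. -1.] F [0.6 0.7 0.2] w -0.4
left edge n 21 [-308.  -455.2] [-188.  -458.1] heading err deg -1.54 res 0.51
```

send_rows(rows=[[[0,-0.1,0],[0,0,0],0],[[0,0,0],[0,0,0],0],[[0,0.5,0],[0,0,0],0],[[0,0.3,-0.5],[0,0,0],0],[[0,0,-1],[0,0,0],0],[[0,0,-1],[0,0,0],0],[[0,0,-1],[0,0,0],0],[[0,0,-1],[0,0,0],0],[[-0.5,0,-0.5],[0,0,0],0],[[-1,-0.4,0],[0,0,0],30],[[-1,-0.4,0],[0,0,0],30],[[-1,-0.4,0],[0,0,0],30]])

```text
clock: 13.25
ee_pos: [565.2, -215.0, 133.0]
tool_rot: [-2.058, -2.373, 0.001]
wrist_force: [0.8, -0.3, -0.5]
grip_width: 25.4
gripper_force: 0.0
```

send_rows(rows=[[[-1,-0.4,0],[0,0,0],30],[[-1,-0.4,0],[0,0,0],30],[[-1,-0.4,0],[0,0,0],30],[[-1,-0.4,0],[0,0,0],30],[[-1,0,0],[0,0,0],30],[[-0.5,0,0],[0,0,0],30],[[0,0,0],[0,0,0],30]])

```text
clock: 13.95
ee_pos: [545.3, -357.3, 132.5]
tool_rot: [-2.061, -2.37, 0.001]
wrist_force: [0.7, 1.0, -0.6]
grip_width: 25.4
gripper_force: 0.0
```

```bash
python3 edge.py; python3 tip.py; python3 -c "
from go import *
to(-415,-490.7,14)"
python3 - <<'E'
from m import *; from go import *
im,d=ctrl.capture('top'); P=cloud('top',d); z=P[...,2]
q=P[...,:2]@np.stack([A,B]).T
k=(z>60)&(z<70)&(q[...,1]>-520)&(q[...,1]<-465)&(q[...,0]<-160)
print('box front a',np.percentile(q[k][:,0],99.5))
# facing sides of machines
for a in range(-130,0,15):
    k=(abs(q[...,0]-a)<5)&(z>40)&(z<80); b=q[k][:,1]; print(a,b[(b<-490)].max().round(1) if (b<-490).any() else None,b[b>-490].min().round(1) if (b>-490).any() else None)
E
```

```text
t 13.95 p [ 545.3 -357.3  132.5] ab -431.4 -488.7 heading 97.99 zax [-0.001 -0.    -1.   ] F [ 0.7  1.  -0.6] w 25.4
left edge n 33 [-380.  -455.1] [-188. -456.] heading err deg -0.57 res 0.42
t 14.0 p [ 545.7 -355.3  132.5] ab -429.5 -489.4 heading 98.1 zax [-0.001  0.001 -1.   ] F [-0.7  0.8  0.2] w 25.3
side 13 [165.  165.2 165.6 166.1 168. ]
tip pts ab -430.5 -488.0 b range -513.9 -468.9
px 358.5 358.0
t 14.05 p [ 546.  -354.1  132.7] ab -428.4 -489.9 heading 98.18 zax [-0.     0.001 -1.   ] F [-0.1  1.   0.3] w 26.0
target [ 544.9 -340.8] tool shift (units of 25mm) [0.53 0.03 4.75] turn wz units -0.0
box front a -189.35687555376217
-130 -528.6 -442.1
-115 -528.7 -442.2
-100 -528.7 -441.7
-85 -528.7 -451.9
-70 -528.2 -452.1
-55 -528.9 -452.6
-40 -528.8 -452.8
-25 -528.6 -453.1
-10 -529.0 None
```

send_rows(rows=[[[0,0,1],[0,0,0],30],[[0,0,1],[0,0,0],30],[[0,0,1],[0,0,0],30],[[0,0,1],[0,0,0],30],[[0,0,0.7],[0,0,0],30],[[0,0,0],[0,0,0],30]])

```text
clock: 14.7
ee_pos: [544.7, -353.0, 13.3]
tool_rot: [-2.052, -2.372, 0.0]
wrist_force: [1.0, 0.8, -0.1]
grip_width: 25.7
gripper_force: 0.0
```

send_rows(rows=[[[0.4,0.03,0],[0,0,0],30],[[0.4,0,0],[0,0,0],30],[[0.3,0,0],[0,0,0],30],[[0.2,0,0],[0,0,0],30],[[0.2,0,0],[0,0,0],30],[[0.2,0,0],[0,0,0],30],[[0.2,0,0],[0,0,0],30],[[0.2,0,0],[0,0,0],30],[[0,0,0],[0,0,0],30]])

```text
clock: 15.6
ee_pos: [539.2, -302.9, 15.6]
tool_rot: [-2.058, -2.374, -0.0]
wrist_force: [-0.8, -0.5, -0.1]
grip_width: 25.6
gripper_force: 0.3
```

```bash
cat > chk.py <<'E'
from go import *
p,_,_=st()
im,d=ctrl.capture('top'); P=cloud('top',d); z=P[...,2]; q=P[...,:2]@np.stack([A,B]).T
s=cv2.cvtColor(im,cv2.COLOR_RGB2HSV)[...,1]
k=(z>60)&(z<70)&(q[...,1]>-522)&(q[...,1]<-460)&(s>90)
fa=np.percentile(q[k][:,0],99.7); print('front a',fa.round(1),'rear',(fa-190).round(1))
# pencils/rim midline from saturated box pixels, by a
r=[]
for a in np.arange(max(p[:2]@A+40,fa-185),fa-4,6):
    j=(abs(q[...,0]-a)<3)&(z>61)&(z<71)&(q[...,1]>-545)&(q[...,1]<-436)&(s>90)
    if j.sum()>1: r.append((a,q[j][:,1].min(),q[j][:,1].max()))
r=np.array(r); r=r[abs(r[:,2]-r[:,1]-70)<6]
if len(r)>4:
    c=np.polyfit(r[:,0],(r[:,1]+r[:,2])/2,1); print('n',len(r),'w',(r[:,2]-r[:,1]).mean().round(1),'mid b front',np.polyval(c,fa).round(1),'rear',np.polyval(c,fa-190).round(1),'err deg',np.degrees(np.arctan(c[0])).round(2))
E
python3 chk.py; python3 edge.py
```

```text
t 15.6 p [ 539.2 -302.9   15.6] ab -376.7 -490.5 heading 98.16 zax [ 0.  0. -1.] F [-0.8 -0.5 -0.1] w 25.6
front a -176.0 rear -366.0
n 27 w 68.7 mid b front -488.6 rear -488.2 err deg -0.13
t 15.65 p [ 539.1 -302.9   15.4] ab -376.6 -490.4 heading 98.17 zax [-0.     0.001 -1.   ] F [ 0.8 -0.3  0.3] w 25.5
left edge n 32 [-362.  -453.5] [-176.  -455.6] heading err deg -0.2 res 0.43
```

send_rows(rows=[[[0.2,0.01,0],[0,0,0],30],[[0.2,0.01,0],[0,0,0],30],[[0.2,0.01,0],[0,0,0],30],[[0.2,0.01,0],[0,0,0],30],[[0.2,0.01,0],[0,0,0],30],[[0.2,0.01,0],[0,0,0],30],[[0,0,0],[0,0,0],30]])

```text
clock: 16.4
ee_pos: [536.5, -272.2, 15.5]
tool_rot: [-2.056, -2.374, -0.001]
wrist_force: [-0.5, 0.1, 0.3]
grip_width: 25.7
gripper_force: 0.0
```

```bash
python3 chk.py; sed -i 's/range(-380,-170,6)/range(-380,-136,6)/' edge.py; python3 edge.py
```

```text
t 16.4 p [ 536.5 -272.2   15.5] ab -346.0 -492.2 heading 98.21 zax [-0.     0.001 -1.   ] F [-0.5  0.1  0.3] w 25.7
front a -145.2 rear -335.2
n 27 w 68.7 mid b front -490.2 rear -490.1 err deg -0.02
t 16.45 p [ 536.5 -272.7   15.6] ab -346.5 -492.1 heading 98.19 zax [-0.     0.001 -1.   ] F [-0.4  0.   0.7] w 25.5
left edge n 32 [-332.  -455.7] [-146.  -455.9] heading err deg -0.05 res 0.51
```

send_rows(rows=[[[0.2,0,0],[0,0,0],30],[[0.2,0,0],[0,0,0],30],[[0.2,0,0],[0,0,0],30],[[0.2,0,0],[0,0,0],30],[[0.2,0,0],[0,0,0],30],[[0.2,0,0],[0,0,0],30],[[0.2,0,0],[0,0,0],30],[[0.2,0,0],[0,0,0],30],[[0.2,0,0],[0,0,0],30],[[0.2,0,0],[0,0,0],30],[[0.2,0,0],[0,0,0],30],[[0.2,0,0],[0,0,0],30]])

```text
clock: 17.7
ee_pos: [527.9, -213.9, 15.5]
tool_rot: [2.058, 2.373, -0.0]
wrist_force: [0.2, -2.5, -0.7]
grip_width: 25.9
gripper_force: 1.4
```

```bash
python3 chk.py
```

```text
t 17.7 p [ 527.9 -213.9   15.5] ab -287.0 -492.0 heading 98.14 zax [ 0. -0. -1.] F [ 0.2 -2.5 -0.7] w 25.9
front a -86.6 rear -276.6
n 26 w 68.7 mid b front -490.3 rear -490.3 err deg -0.0
```

Inside the gap, aligned and with low force. Continuing.

send_rows(rows=[[[0.22,0,0],[0,0,0],30],[[0.22,0,0],[0,0,0],30],[[0.22,0,0],[0,0,0],30],[[0.22,0,0],[0,0,0],30],[[0.22,0,0],[0,0,0],30],[[0.22,0,0],[0,0,0],30],[[0.22,0,0],[0,0,0],30],[[0.22,0,0],[0,0,0],30],[[0.22,0,0],[0,0,0],30],[[0.22,0,0],[0,0,0],30],[[0.22,0,0],[0,0,0],30],[[0.22,0,0],[0,0,0],30]])

```text
clock: 18.95
ee_pos: [518.5, -148.4, 15.5]
tool_rot: [-2.058, -2.373, -0.0]
wrist_force: [0.2, -3.2, 1.0]
grip_width: 25.8
gripper_force: 1.4
```

```bash
python3 chk.py
```

```text
t 18.95 p [ 518.5 -148.4   15.5] ab -220.9 -492.0 heading 98.14 zax [-0.  0. -1.] F [ 0.2 -3.2  1. ] w 25.8
front a -20.7 rear -210.7
n 26 w 68.8 mid b front -490.5 rear -490.3 err deg -0.08
```

send_rows(rows=[[[0.22,0,0],[0,0,0],30],[[0.22,0,0],[0,0,0],30],[[0.22,0,0],[0,0,0],30],[[0.22,0,0],[0,0,0],30],[[0.22,0,0],[0,0,0],30],[[0.22,0,0],[0,0,0],30],[[0.22,0,0],[0,0,0],30],[[0.22,0,0],[0,0,0],30],[[0.22,0,0],[0,0,0],30],[[0.22,0,0],[0,0,0],30]])

```text
clock: 20.0
ee_pos: [510.7, -94.0, 15.5]
tool_rot: [-2.058, -2.373, 0.0]
wrist_force: [0.9, -2.7, -0.6]
grip_width: 25.8
gripper_force: 1.2
```

```bash
python3 chk.py
```

```text
t 20.0 p [510.7 -94.   15.5] ab -165.8 -492.0 heading 98.14 zax [-0.  0. -1.] F [ 0.9 -2.7 -0.6] w 25.8
front a 34.3 rear -155.7
n 26 w 68.8 mid b front -490.4 rear -490.6 err deg 0.06
```

```bash
sed -i 's/<60)&/<22)\&/' prof.py; python3 prof.py
```

```text
t 20.05 p [510.6 -92.8  15.5] ab -164.6 -492.1 heading 98.2 zax [-0.     0.001 -1.   ] F [ 0.4 -1.1 -0.8] w 26.3
60 5620 da [-8. 22.] db [-32.  35.]
70 1222 da [-11.  11.] db [-26.  26.]
80 1740 da [-11.  12.] db [-30.  29.]
90 3923 da [-11.  14.] db [-45.  44.]
100 10527 da [-12.  12.] db [-48.  47.]
110 8400 da [-12.  17.] db [-54.  53.]
120 14494 da [-3. 17.] db [-58.  57.]
130 7520 da [-11.  19.] db [-56.  54.]
140 1075 da [-19.  20.] db [-61.  65.]
150 179 da [-19.   9.] db [-47.  52.]
160 55 da [-11.   9.] db [-38.  41.]
170 29 da [-20.  13.] db [32. 39.]
180 52 da [-21.  20.] db [-31.  39.]
```

send_rows(rows=[[[0.22,-0.02,0],[0,0,0],30],[[0.22,0,0],[0,0,0],30],[[0.22,0,0],[0,0,0],30],[[0.22,0,0],[0,0,0],30],[[0.22,0,0],[0,0,0],30],[[0.22,0,0],[0,0,0],30],[[0.22,0,0],[0,0,0],30],[[0.22,0,0],[0,0,0],30],[[0.22,0,0],[0,0,0],30],[[0.22,0,0],[0,0,0],30],[[0.22,0,0],[0,0,0],30]])

```text
clock: 21.3
ee_pos: [501.7, -34.2, 15.5]
tool_rot: [-2.058, -2.373, 0.0]
wrist_force: [-0.5, -1.4, -1.4]
grip_width: 25.4
gripper_force: 0.9
```

```bash
python3 chk.py
```

```text
t 21.3 p [501.7 -34.2  15.5] ab -105.4 -491.7 heading 98.14 zax [-0. -0. -1.] F [-0.5 -1.4 -1.4] w 25.4
front a 94.9 rear -95.1
n 27 w 68.7 mid b front -490.5 rear -490.1 err deg -0.12
```

send_rows(rows=[[[0.22,0,0],[0,0,0],30],[[0.22,0,0],[0,0,0],30],[[0.22,0,0],[0,0,0],30],[[0.22,0,0],[0,0,0],30],[[0.22,0,0],[0,0,0],30],[[0.22,0,0],[0,0,0],30],[[0.22,0,0],[0,0,0],30],[[0.22,0,0],[0,0,0],30],[[0.22,0,0],[0,0,0],30],[[0.22,0,0],[0,0,0],30],[[0.22,0,0],[0,0,0],30]])

```text
clock: 22.45
ee_pos: [493.1, 25.6, 15.5]
tool_rot: [2.058, 2.373, -0.0]
wrist_force: [0.3, -3.0, 1.0]
grip_width: 25.9
gripper_force: 1.5
```

```bash
python3 chk.py
```

```text
t 22.45 p [493.1  25.6  15.5] ab -45.0 -491.7 heading 98.13 zax [ 0. -0. -1.] F [ 0.3 -3.   1. ] w 25.9
front a 155.2 rear -34.8
n 24 w 68.8 mid b front -490.8 rear -489.9 err deg -0.25
```

send_rows(rows=[[[0.22,0,0],[0,0,0],30],[[0.22,0,0],[0,0,0],30],[[0.22,0,0],[0,0,0],30],[[0.22,0,0],[0,0,0],30],[[0.22,0,0],[0,0,0],30],[[0.22,0,0],[0,0,0],30],[[0.22,0,0],[0,0,0],30],[[0.22,0,0],[0,0,0],30],[[0.22,0,0],[0,0,0],30],[[0.2,0,0],[0,0,0],30],[[0.1,0,0],[0,0,0],30],[[0,0,0],[0,0,0],30]])

```text
clock: 23.7
ee_pos: [485.0, 82.6, 15.5]
tool_rot: [-2.057, -2.374, -0.001]
wrist_force: [-0.6, -0.1, 0.0]
grip_width: 25.5
gripper_force: 0.0
```

send_rows(rows=[[[-0.3,0,0],[0,0,0],30],[[-0.5,0,0],[0,0,0],30],[[0,0,-0.5],[0,0,0],30],[[0,0,-1],[0,0,0],30],[[0,0,-1],[0,0,0],30],[[0,0,-1],[0,0,0],30],[[0,0,-1],[0,0,0],30],[[-1,0,-1],[0,0,0],30],[[-1,0,0],[0,0,0],30],[[-1,0,0],[0,0,0],30],[[-1,0,0],[0,0,0],30],[[-1,0,0],[0,0,0],30]])

```text
clock: 24.9
ee_pos: [505.3, -64.3, 153.0]
tool_rot: [2.06, 2.372, -0.0]
wrist_force: [0.9, 0.4, 0.4]
grip_width: 25.8
gripper_force: 0.0
```

send_rows(rows=[[[-1,0,0],[0,0,0],30],[[-1,0,0],[0,0,0],30],[[-1,0,0],[0,0,0],30],[[-1,0,0],[0,0,0],30],[[-0.5,0,0],[0,0,0],30],[[0,0,0],[0,0,0],30]])

```text
clock: 25.5
ee_pos: [521.0, -175.8, 152.7]
tool_rot: [-2.063, -2.369, 0.001]
wrist_force: [-0.0, 1.0, -0.6]
grip_width: 25.6
gripper_force: 0.0
```

```bash
python3 chk.py
python3 - <<'E'
from m import *
im,d=ctrl.capture('top'); P=cloud('top',d); z=P[...,2]; cv2.imwrite('pics/f.png',cv2.resize(im[140:340,140:440,::-1],(800,533)))
for k,(r,h) in {'dish':((330,148,392,195),(8,40)),'erA':((298,175,325,196),(6,30)),'erB':((160,292,198,316),(6,30)),'card':((195,175,234,228),(10,70)),'staple':((140,198,188,228),(10,50)),'glue':((204,280,228,303),(60,110)),'small':((340,278,425,335),(20,80))}.items():
    m=roi(*r)&(z>h[0])&(z<h[1]); print(k,rect(P,m)[:3])
E
```

```text
t 25.5 p [ 521.  -175.8  152.7] ab -248.3 -490.6 heading 97.91 zax [-0. -0. -1.] F [-0.   1.  -0.6] w 25.6
front a 212.6 rear 22.6
n 31 w 69.0 mid b front -490.8 rear -490.3 err deg -0.15
dish (array([ 662.6, -202.7]), array([ 76.2, 110.7]), 103.85)
erA (array([629.8, -81.8]), array([24.5, 55.6]), 110.45)
erB (array([362.8, 217.5]), array([23.9, 55. ]), 80.84)
card (array([590.6, 143. ]), array([44.6, 99.6]), 16.55)
staple (array([566.8, 253.3]), array([46.1, 70.8]), 98.85)
glue (array([388.9, 130.1]), array([24.4, 25.7]), 89.08)
small (array([ 351.3, -228.3]), array([ 51.2, 140.3]), 65.58)
```

View pics/f.png

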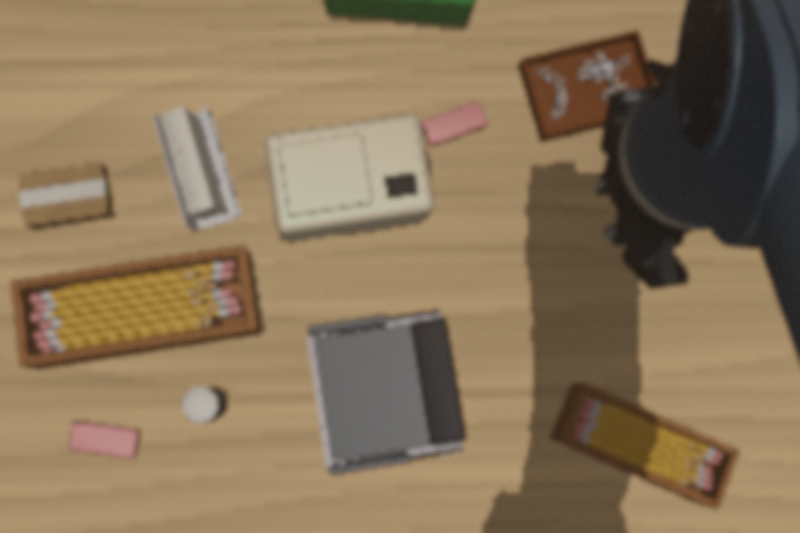

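The box at (137,305) stands about 25 mm behind both machines and in line with the gap. Every bystander measures within 1 mm of its starting place, and the arm is clear.

```bash
python3 -c "
from cell import ctrl
print(ctrl.close_job())"
```

```text
the job is handed in; nothing more can be done
None
```

I pushed the larger pencil box through the gap; it stands about 25 mm behind both machines, in line with the gap to within about 0.2°, the loose desk items re-measured within 1 mm of their starting places, and the job is handed in.

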